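# Fit the plug-in modules in the locked control box

## Task

With the wing key from the dish give the control box's latch a quarter turn anticlockwise, take the key off and swing the access panel right back until it stands open. Press every plug-in module that is on the bench down fully home on the guide pegs of the base of its own colour, striped end to the tagged end, then swing the panel fully shut, lock the latch again with the key and stand the key back upright in its dish. Leave the tools and parts lying around where they are.

Things in the scene. Friction and masses are not known exactly. Their poses are not given: they have to be found in the camera images.
- enclosure: grey steel control box lying on its back (fixed), 210 (x) x 170 (y) x 88 mm high, walls 4 mm, open at the top under the panel. Origin: centre of its underside; z up; x along the hinge, away from the robot; hinge on the +y side. Its three bases have its yaw and stand side by side along x; their top faces are 15 mm above the bench
- panel (a joint): hinged panel over the box, plate 214 x 174 x 4 mm, its top face 94 mm above the bench when shut. Radians: 0 shut, 1.75 at its stop, standing up just past vertical on the hinge side. Stiff friction hinge (0.5 N m): it stays where it is left. The latch's cam holds it shut while locked; a module that is not home is in its way
- panel_handle (a point): middle of the panel's round steel pull bar: 10 mm thick, 70 mm long, parallel to the hinge, 42 mm off the panel's outer face, 147 mm from the hinge line, 27 mm in from the free edge. The frame turns with the panel, z out of its outer face. The bar may turn between a gripper's pads
- panel_hinge (a point): point of the hinge line abreast of the handle's middle, 90 mm above the bench, on the +y side of the box; x along the hinge. In this frame the handle lies at y = -147 mm, z = +46 mm when shut, and swings about x, up and then over towards +y
- latch (a joint): quarter-turn cam latch in the panel. Radians: 0 locked (starts at 0 to 0.12), 1.57 unlocked, at its stop; opens anticlockwise seen from above. The cam clears its keeper beyond about 1.1. Friction 0.08 N m; it stays where it is left
- latch_drive (a point): the latch's drive: a square brass stub, 12 mm wide, with a conical tip, on a round collar. Point: on the turning axis, on the collar's top face, 97 mm above the bench when shut; the stub rises 14 mm above it. x and y along the stub's sides, turning with the latch; z out of the panel. The handle's nearest end is 75 mm away
- key_centre (a point): wing key, 58 mm high, upright on its socket end in the dish, 0.13 kg. Point: its centre, 29 mm above the lower end. Square hole in the lower end, 14.5 mm wide, 18 mm deep, sides along x and y. Socket body 28 x 28 mm; orange wing from 30 to 58 mm up, 52 mm along x, 12 mm thick along y: pinch it there. It has 0.23 rad of play on the drive, where it rests on the collar
- dish_floor (a point): centre of the inner floor (3 mm above the bench) of a round aluminium parts dish, fixed, 82 mm wide inside at the floor; rim 100 mm wide, 14 mm high
- module_red_centre (a point): plug-in module, upright on the bench (may be absent), 50 x 70 x 68 mm, red fin and stripe. Point: its centre, 34 mm above its underside; y along the 70 mm, to the striped end. Body 40 mm high; pinch the fin mid-top: 40 mm along x, 12 mm thick along y, 28 mm high. Square sockets 17 mm deep in the underside: 18 mm wide at y = +20 mm, 12 mm wide at y = -20 mm. 0.18 to 0.35 kg
- module_yellow_centre (a point): plug-in module, upright on the bench (may be absent), 50 x 70 x 68 mm, yellow fin and stripe. Point: its centre, 34 mm above its underside; y along the 70 mm, to the striped end. Body 40 mm high; pinch the fin mid-top: 40 mm along x, 12 mm thick along y, 28 mm high. Square sockets 17 mm deep in the underside: 18 mm wide at y = +20 mm, 12 mm wide at y = -20 mm. 0.18 to 0.35 kg
- module_blue_centre (a point): plug-in module, upright on the bench (may be absent), 50 x 70 x 68 mm, blue fin and stripe. Point: its centre, 34 mm above its underside; y along the 70 mm, to the striped end. Body 40 mm high; pinch the fin mid-top: 40 mm along x, 12 mm thick along y, 28 mm high. Square sockets 17 mm deep in the underside: 18 mm wide at y = +20 mm, 12 mm wide at y = -20 mm. 0.18 to 0.35 kg
- base_red_seat (a point): base with a red tag, fixed in the box in one of three bays 62 mm apart along x. Point: centre of its top face, where the underside of the module rests when home (module centre 34 mm above it). Tapered brass guide pegs 15 mm high: 14 mm thick at y = +20 mm (tagged end), 8 mm at y = -20 mm; a module fits one way only, its y along this y
- base_yellow_seat (a point): base with a yellow tag, fixed in the box in one of three bays 62 mm apart along x. Point: centre of its top face, where the underside of the module rests when home (module centre 34 mm above it). Tapered brass guide pegs 15 mm high: 14 mm thick at y = +20 mm (tagged end), 8 mm at y = -20 mm; a module fits one way only, its y along this y
- base_blue_seat (a point): base with a blue tag, fixed in the box in one of three bays 62 mm apart along x. Point: centre of its top face, where the underside of the module rests when home (module centre 34 mm above it). Tapered brass guide pegs 15 mm high: 14 mm thick at y = +20 mm (tagged end), 8 mm at y = -20 mm; a module fits one way only, its y along this y
- tape_measure: yellow pocket tape measure, 47 x 93 x 65 mm, a bystander lying loose on the bench; origin at the centre of its underside
- screwdriver_cross: blue-handled screwdriver, 177 mm long, 28 mm high, a bystander lying loose on the bench; origin at the centre of its underside
- spanner_17: steel spanner, 144 mm long, 6 mm high, a bystander lying loose on the bench; origin at the centre of its underside
- screw_tin: round tin of screws, 62 mm wide, 46 mm high, a bystander lying loose on the bench; origin at the centre of its underside
- fuse_case: small red and white case, 40 x 56 x 18 mm, a bystander lying loose on the bench; origin at the centre of its underside
- relay: small black relay, 32 x 29 x 38 mm, a bystander lying loose on the bench; origin at the centre of its underside
There are look-alikes about, which are no part of the job. What is shaped like the part that bears module_yellow_centre but green or pink is not meant. Of the things that look like the part that bears key_centre, take the one that is nearest to the robot's base at the start.

How it is judged (in metres and radians):
On the way, in this order (a step that is already met when the one before it is completed fails the run):
1. the latch is turned open (past 1.2 rad) with the key on its drive, the panel still shut (value of joint latch above 1.2 rad and value of joint panel below 0.03 rad and horizontal distance between key_centre and latch_drive below 0.008 m and z of key_centre in the frame of latch_drive below 0.037 m), for 0.1 s.
2. the panel is swung open, past 1.45 rad (value of joint panel above 1.45 rad), for 0.2 s.
3. every module present is seated on the base of its colour and let go, the panel open (horizontal distance between module_red_centre and base_red_seat below 0.005 m and z of module_red_centre in the frame of base_red_seat below 0.038 m and angle between each of module_red_centre, module_yellow_centre, module_blue_centre's own z axis and vertical below 0.08 rad and horizontal distance between module_yellow_centre and base_yellow_seat below 0.005 m and z of module_yellow_centre in the frame of base_yellow_seat below 0.038 m and horizontal distance between module_blue_centre and base_blue_seat below 0.005 m and z of module_blue_centre in the frame of base_blue_seat below 0.038 m and contact force between the fingers and module_red below 0.5 N and contact force between the fingers and module_yellow below 0.5 N and contact force between the fingers and module_blue below 0.5 N and value of joint panel above 1 rad), for 0.2 s.
4. the panel is shut (value of joint panel below 0.03 rad), for 0.2 s.
5. the latch is turned back to locked (below 0.3 rad) with the key on its drive (value of joint latch below 0.3 rad and value of joint panel below 0.03 rad and horizontal distance between key_centre and latch_drive below 0.008 m and z of key_centre in the frame of latch_drive below 0.037 m), for 0.1 s.
At the end, for the whole second after the job is handed in: The panel is shut (below 0.03 rad) and the latch locked (below 0.3 rad); each module present is fully home on the base of its colour (within 5 mm sideways, less than 4 mm up, tilted less than 0.08 rad); the key stands upright (within 0.15 rad) on the floor of the dish, within 35 mm of its middle (value of joint panel below 0.03 rad and value of joint latch below 0.3 rad and horizontal distance between key_centre and dish_floor below 0.035 m and z of key_centre in the frame of dish_floor below 0.036 m and angle between key_centre's own z axis and vertical below 0.15 rad and horizontal distance between module_red_centre and base_red_seat below 0.005 m and z of module_red_centre in the frame of base_red_seat below 0.038 m and angle between each of module_red_centre, module_yellow_centre, module_blue_centre's own z axis and vertical below 0.08 rad and horizontal distance between module_yellow_centre and base_yellow_seat below 0.005 m and z of module_yellow_centre in the frame of base_yellow_seat below 0.038 m and horizontal distance between module_blue_centre and base_blue_seat below 0.005 m and z of module_blue_centre in the frame of base_blue_seat below 0.038 m); the robot touches nothing.
It fails at once if a tool or part lying around (tape measure, screwdriver, spanner, tin, fuse case, relay) is moved by more than 4 cm (distance of any of tape_measure, screwdriver_cross, spanner_17, screw_tin, fuse_case, relay from where it was at the start of the episode above 0.04 m).
Of module_red, module_yellow, module_blue only 1 to 3 are there at a start; the rules pass over those that are not, and their reading is None.
At some moment in a run one of module_red, module_yellow, module_blue may be knocked a few centimetres aside while the robot is not near it.
It also fails if it takes over 210 s, if anything falls off the work surface, if the arm or the gripper's body presses on something with over 40 N, if the wrist force passes 120 N, or if a joint passes its speed limit or range.

## Robot

A 7-joint arm with a two-finger parallel gripper is mounted at the origin on a cart in front of the work surface, level with it; the furniture and walls round the work are solid. World frame = base frame: x ahead of the robot, y to its left, z up, the work surface at z = 0. Lengths are in m, angles in degrees, forces in N, time in s.
With the tool pointing down it reaches from about 0.4 to 0.85 m from the base axis. Payload 4.4 kg.
Tool frame: the origin (TCP) lies on the centre line of the jaws, within the pads' length; the fingertips stand 25 mm ahead of it and the grasp point (between the pads) lies 6 mm ahead of it (arm.tcp_to_tips is the distance from the TCP to the fingertips, in m); z points along the fingers, y is the line along which they close (so a half turn about z gives the same grasp; the last joint's range is limited). The gripper opens to 94 mm and grips with 3 to 60 N. Pads are 16 mm wide; open, the fingers measure 119 mm over their backs; the gripper's body (75 mm by 177 mm) begins 78 mm behind the grasp point.
Start: joints at [71.173, 36.005, 2.206, 86.941, -1.547, 57.084, -1.146], TCP at [0.169, -0.628, 0.23] pointing down, gripper open.
Joint ranges: [-175.42, 175.42], [-21.48, 121.26], [-71.46, 75.88], [10.55, 141.38], [-63.04, 243.04], [13.31, 113.54], [-168.57, 168.57]. Speed limits (degrees/s): [147.25, 147.25, 180, 180, 180, 180, 180].

## Interface

Orientations are given as a 3x3 rotation matrix whose columns are the frame's x, y, z axes.
In Python, from station import arm, kinematics, monitor, camera, camera_params, ticket gives the robot as it stands. The module is installed in compiled form; this text tells all that it offers. Calls block until the motion is done:
- arm.move_pose(position, orientation): joint-space move of the TCP to a pose.
- arm.move_straight(position, rate=0.15, rotation=None, until_force=None): straight line of the TCP; rotation=None keeps the orientation; rate is the mean speed in m/s. With until_force (N) it stops when the force on the tool has changed by that much, and returns True; else False.
- arm.goto_joints(angles): joint-space move.
- arm.move_gripper(opening, f_grip=None): finger opening in m; f_grip is the grip in N (None keeps the last); returns when the fingers have stopped.
- arm.hold(seconds).
- kinematics.inverse_kinematics(position, orientation): joint angles nearest the present ones, or None.
- monitor.sense(): the state.
- camera(name): name is "scene" or "top" or "wrist"; returns the picture (400x640x3 uint8, red, green, blue); there is no depth.
- camera_params(name): a dict with "intrinsics" (3x3 intrinsics, pixels), "R" (3x3) and "t" (3): a world point X has camera coordinates R X + t; the wrist camera has in their place "T_tool_cam" (4x4, takes a point from camera to tool coordinates, whose origin is the TCP and whose axes are the flange's). Camera axes: x right, y down, z forward; pixel columns grow to the right and rows downward; lengths in m; the calibration is good to about 2 mm. A picture is of the moment at which its call begins: read the wrist's pose just before it. camera_params takes no time and is no camera call.
A pose or a line that the arm cannot do raises arm.IKError and nothing moves.
- ticket.sign_off(): hands the job in; it is judged then, once.
The state is a dict: "t": time; "q": joint angles; "joint_velocities": joint speeds; "tau": joint torques, N m; "tcp_pos": TCP position; "tool_rot": TCP orientation; "contact_force": force on the tool from outside, world axes, zero at the start; "torque": the same for the moment, N m; "opening": finger opening in m; "finger_force": force on a finger pad.
Only numpy, scipy, OpenCV 4.12 (cv2) and the standard library are available. Lean on these libraries where they do the work, as an engineer would, in place of code of your own. Each camera call takes 0.05 s, during which the arm holds its last target. There are 200 camera calls.

## Working session

There is one attempt and no reset: what is moved stays moved. The work goes in short steps, each a Python script; the robot and the scene stay as the last script left them, time stands still between calls to the robot, and variables do not carry over. Pictures are saved under pics/ and viewed, at most 14 in all, crops included, and the job is handed in when it is done.

```bash
mkdir -p pics; cat > a.py <<'E'
from station import arm, kinematics, monitor, camera, camera_params, ticket
import cv2, numpy as np
for n in ("scene","top"):
    im=camera(n); cv2.imwrite(f"pics/{n}0.png",im[:,:,::-1])
    p=camera_params(n); print(n,p)
print(camera_params("wrist")); s=monitor.sense(); print(s)
E
python3 a.py; ls
```

```text
scene {'intrinsics': array([[467.66434459,   0.        , 326.35259328],
       [  0.        , 467.66434459, 195.76504482],
       [  0.        ,   0.        ,   1.        ]]), 'R': array([[ 0.79561205, -0.60575926, -0.00756204],
       [-0.42824923, -0.55355142, -0.71427125],
       [ 0.42849045,  0.57152125, -0.69982812]]), 't': array([-0.41168822,  0.32741284,  1.23587943])}
top {'intrinsics': array([[484.84376843,   0.        , 319.31584412],
       [  0.        , 484.84376843, 201.74374407],
       [  0.        ,   0.        ,   1.        ]]), 'R': array([[-0.38219372, -0.92399667, -0.01257416],
       [-0.75212616,  0.31895065, -0.57669465],
       [ 0.53687447, -0.21095172, -0.81686301]]), 't': array([0.21647191, 0.45523897, 1.17946939])}
{'intrinsics': array([[295.27958647,   0.        , 319.5622965 ],
       [  0.        , 295.27958647, 199.43744976],
       [  0.        ,   0.        ,   1.        ]]), 'T_tool_cam': array([[ 1.03170907e-04, -9.63578406e-01, -2.67425962e-01,
         7.72974518e-02],
       [ 9.99999541e-01, -1.55279900e-04,  9.45290487e-04,
         8.605557
[... 311 characters left out ...]
velocities': array([-0.01938183, -0.06116568, -0.0439814 , -0.19584258,  0.02727553,
        0.02865536, -0.00183206]), 'tau': array([ 3.05331974e-03, -5.50785398e+01,  1.14725132e+00, -1.87116194e+01,
       -5.22516947e-02,  1.92290690e-02,  8.49066259e-05]), 'tcp_pos': array([ 0.16877649, -0.62715474,  0.22968889]), 'tool_rot': array([[ 9.65651871e-01,  2.59838985e-01, -4.08222592e-04],
       [ 2.59839305e-01, -9.65650605e-01,  1.56326642e-03],
       [ 1.19971662e-05, -1.61564342e-03, -9.99998695e-01]]), 'contact_force': array([ 0.39818696, -0.85165014, -0.80373996]), 'torque': array([-0.01297032,  0.01250535,  0.01683938]), 'finger_force': 0.0, 'opening': 0.09391772189725532}
a.py
pics
```

View pics/scene0.png

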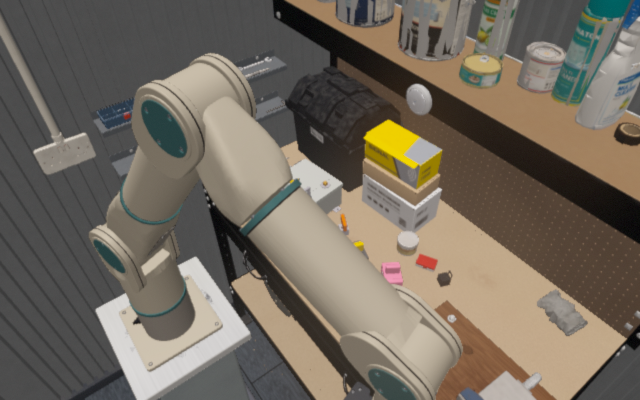

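View pics/top0.png

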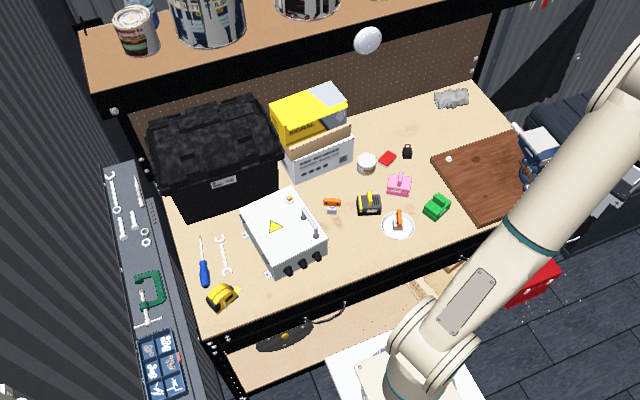

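The scene view shows the arm over most of the work. In the top view the box is at about (283,232) with its handle at (310,222). The yellow module is at (369,204), the pink and green look-alikes at (399,184) and (437,207), the dish with the key at (398,222), and the look-alike key at (332,204).

```bash
cat > h.py <<'E'
from station import arm, kinematics, monitor, camera, camera_params, ticket
import cv2, numpy as np
np.set_printoptions(precision=4,suppress=True)
def down(yaw):  # tool pointing down, tool x axis at yaw (deg) in world
    c,s=np.cos(np.radians(yaw)),np.sin(np.radians(yaw))
    return np.array([[c,s,0],[s,-c,0],[0,0,-1.]])
def cam(name):
    p=camera_params(name)
    if name=="wrist":
        s=monitor.sense(); T=np.eye(4); T[:3,:3]=s["tool_rot"]; T[:3,3]=s["tcp_pos"]
        W=T@p["T_tool_cam"]; return p["intrinsics"],W[:3,:3],W[:3,3]
    return p["intrinsics"],p["R"].T,-p["R"].T@p["t"]
def shot(name,fn=None):
    c=cam(name); im=camera(name)
    if fn: cv2.imwrite("pics/"+fn,im[:,:,::-1]); np.savez("pics/"+fn[:-4],K=c[0],R=c[1],o=c[2],im=im)
    return im,c
def load(fn):
    d=np.load("pics/"+fn+".npz"); return d["im"],(d["K"],d["R"],d["o"])
def ray(c,uv,z):
    d=c[1]@np.linalg.inv(c[0])@np.array([uv[0],uv[1],1.]); return c[2]+d*(z-c[2][2])/d[2]
def proj(c,X):
    v=c[0]@(c[1].T@(np.array(X)-c[2])); return v[:2]/v[2]
E
cat > b.py <<'E'
from h import *
c=cam("top")
for n,uv,z in [("handle",(310,222),.136),("warn",(275,227),.094),("latch",(290,198),.1),("yellow",(369,200),.06),("pink",(399,182),.06),("green",(437,205),.06),("dish",(398,226),.01),("key",(399,213),.05),("key2",(332,202),.04),("corner a",(239,226),.094),("corner b",(290,189),.094),("corner c",(327,242),.094),("corner d",(272,277),.094),("tape",(222,297),.03),("tin",(366,162),.046)]:
    print(n,ray(c,uv,z))
print("cams",cam("top")[2],cam("scene")[2])
im=cv2.imread("pics/top0.png")[150:320,195:460]; cv2.imwrite("pics/top0c.png",cv2.resize(im,None,fx=3,fy=3,interpolation=cv2.INTER_CUBIC))
E
python3 b.py
```

```text
handle [0.4584 0.0698 0.136 ]
warn [0.5065 0.1562 0.094 ]
latch [0.5787 0.0845 0.1   ]
yellow [ 0.5086 -0.1357  0.06  ]
pink [ 0.5334 -0.2485  0.06  ]
green [ 0.4148 -0.3108  0.06  ]
dish [ 0.4204 -0.1923  0.01  ]
key [ 0.4385 -0.1997  0.05  ]
key2 [ 0.5575 -0.038   0.04  ]
corner a [0.5486 0.2472 0.094 ]
corner b [0.6133 0.072  0.094 ]
corner c [0.4064 0.0424 0.094 ]
corner d [0.3654 0.2143 0.094 ]
tape [0.3938 0.3517 0.03  ]
tin [ 0.6538 -0.1967  0.046 ]
cams [-0.2081  0.3036  1.2287] [-0.0618 -0.7745  1.0957]
```

View pics/top0c.png

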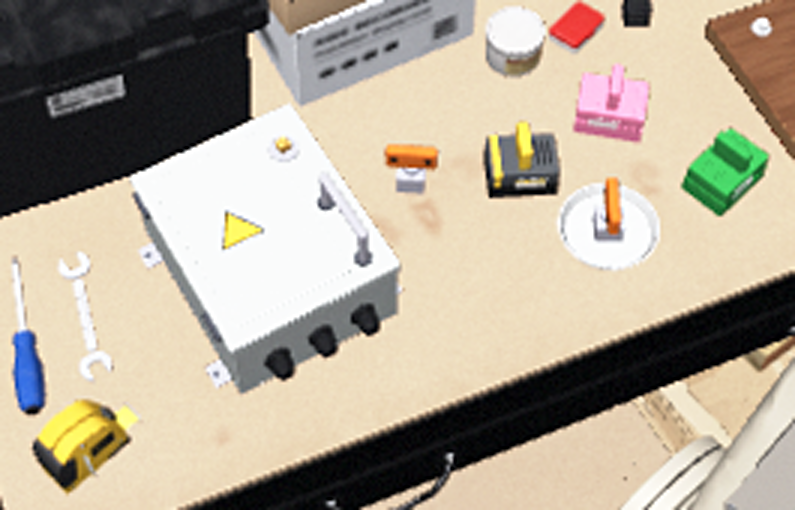

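The crop shows the box's latch at (284,147) with the handle along (325,190)-(365,255). The yellow module's stripe is at its left end (495,160), and the dish key's wing is at (613,205). I'll take closer wrist views next.

```bash
cat > c.py <<'E'
from h import *
arm.move_pose([0.46,-0.17,0.26],down(0)); shot("wrist","w1.png"); shot("top","top1.png")
arm.move_pose([0.50,0.08,0.30],down(0)); shot("wrist","w2.png"); shot("scene","scene1.png"); shot("top","top2.png")
print(monitor.sense()["q"],monitor.sense()["t"])
a=[cv2.imread(f"pics/{n}.png") for n in ("w1","w2")]
cv2.imwrite("pics/m1.png",cv2.resize(np.vstack(a),None,fx=.75,fy=.75,interpolation=cv2.INTER_AREA))
a=[cv2.imread(f"pics/{n}.png") for n in ("top1","scene1")]
cv2.imwrite("pics/m2.png",cv2.resize(np.vstack(a),None,fx=.75,fy=.75,interpolation=cv2.INTER_AREA))
E
python3 c.py
```

```text
[ -10.2056   19.6477   -2.5327  104.0759    1.0735   56.3386 -103.3801] 3.3167
```

View pics/m1.png

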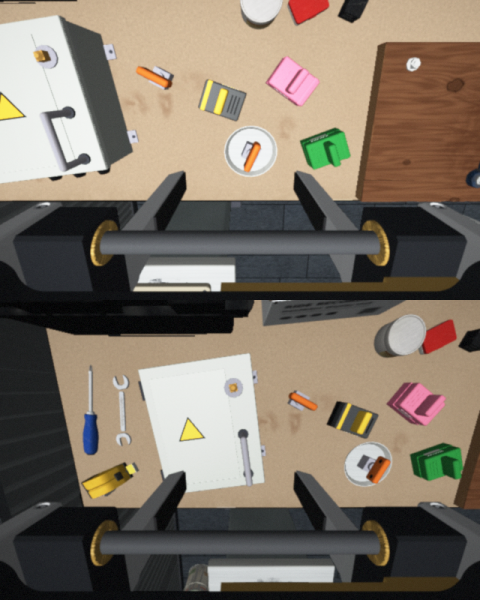

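View pics/m2.png

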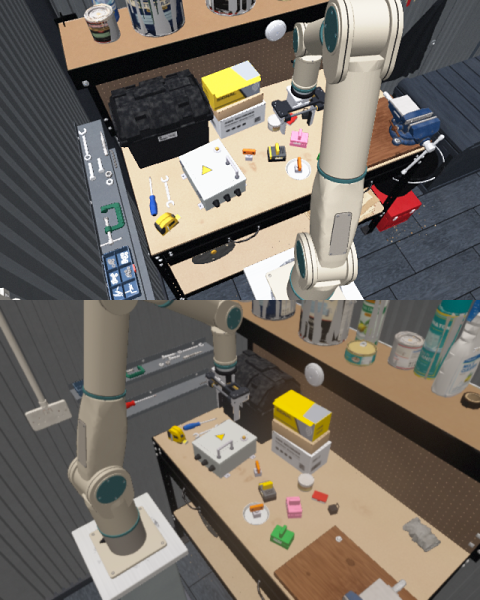

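Only the yellow module is present; the red one is a fuse case and the pink and green ones are decoys. Next I'll take close-ups from directly above the latch, module and key.

```bash
cat > d.py <<'E'
from h import *
arm.move_pose([0.50,0.08,0.21],down(0)); shot("wrist","w3.png")
arm.move_pose([0.433,-0.136,0.2],down(0)); shot("wrist","w4.png")
arm.move_pose([0.435,-0.277,0.2],down(90)); shot("wrist","w5.png")
print(monitor.sense()["t"])
a=[]
for n,X in (("w3",(.578,.083,.1)),("w3",(.458,.07,.136)),("w4",(.51,-.136,.06)),("w5",(.43,-.2,.05))):
    im,c=load(n); u,v=proj(c,X).astype(int); u=np.clip(u,75,565);v=np.clip(v,75,325);print(n,u,v)
    a.append(cv2.resize(im[v-75:v+75,u-75:u+75,::-1],(300,300),interpolation=cv2.INTER_CUBIC))
cv2.imwrite("pics/m3.png",np.vstack([np.hstack(a[:2]),np.hstack(a[2:])]))
E
python3 d.py
```

```text
6.2083
w3 313 117
w3 329 263
w4 319 120
w5 314 118
```

View pics/m3.png

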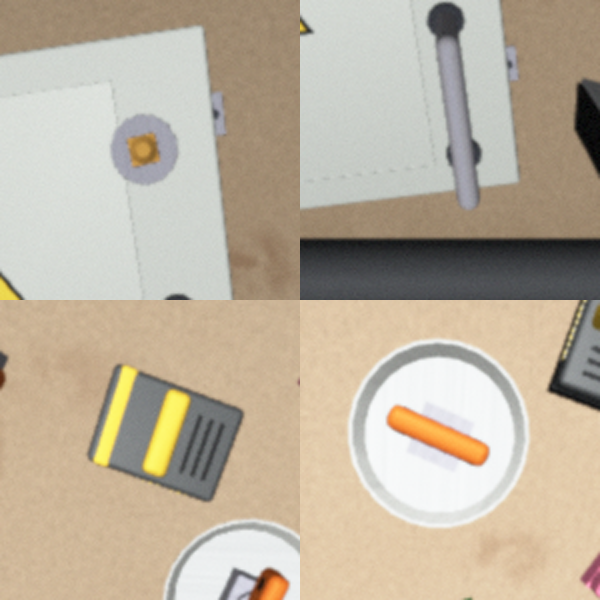

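Each target is clear in these crops: latch (145,150), bar (447,20)-(470,200), yellow fin (167,432) with its stripe to the left, and wing (438,435) within the dish. I'll measure them with masks.

```bash
cat > e.py <<'E'
from h import *
def mask(im,lo,hi,box):
    m=cv2.inRange(cv2.cvtColor(im,cv2.COLOR_RGB2HSV),lo,hi); k=np.zeros_like(m); x,y,w=box
    k[max(0,y-w):y+w,max(0,x-w):x+w]=1; return m*k
def blobs(m,c,z,mina=15,name=""):
    cs,_=cv2.findContours(m,cv2.RETR_EXTERNAL,cv2.CHAIN_APPROX_NONE); out=[]
    for k in cs:
        if cv2.contourArea(k)<mina: continue
        P=np.array([ray(c,p[0],z)[:2] for p in k],np.float32)*1000
        (x,y),(w,h),a=cv2.minAreaRect(P)
        if w<h: w,h,a=h,w,a+90
        a=(a+90)%180-90
        M=cv2.moments(P.reshape(-1,1,2)); cen=(M["m10"]/M["m00"],M["m01"]/M["m00"])
        out.append((x,y,w,h,a)); print(name,"rect",np.round([x,y,w,h,a],1),"cen",np.round(cen,1))
    return out
if __name__=="__main__":
    im,c=load("w3"); 
    blobs(mask(im,(8,100,60),(28,255,255),(313,117,25)),c,.104,name="drive")
    # collar + bar: lilac
    hsv=cv2.cvtColor(im,cv2.COLOR_RGB2HSV); print("collar px",hsv[117,300],hsv[108,312],"bar",hsv[250,329],hsv[240,328],"panel",hsv[150,300],hsv[100,290])
    blobs(mask(im,(112,12,80),(140,80,225),(313,117,30)),c,.097,name="collar")
    blobs(mask(im,(112,12,60),(140,80,225),(329,250,60)),c,.136,name="bar")
    g=cv2.inRange(hsv,(0,0,150),(110,22,255)); g[:, :]=cv2.morphologyEx(g,cv2.MORPH_CLOSE,np.ones((25,25)))
    pts=[]
    for v in range(70,250,4):
        r=np.where(g[v,250:420])[0]
        if len(r): pts.append(ray(c,(250+r.max(),v),.094)[:2])
    l=cv2.fitLine(np.float32(pts)*1000,cv2.DIST_HUBER,0,1,.01).ravel(); print("right edge dir",np.degrees(np.arctan2(l[1],l[0]))%180,l[2:],len(pts))
    im,c=load("w4")
    b=(319,120,60); m=mask(im,(22,110,120),(34,255,255),b)
    blobs(m,c,.068,name="fin@68"); blobs(m,c,.040,name="stripe@40")
    im,c=load("w5")
    blobs(mask(im,(5,140,120),(20,255,255),(314,118,60)),c,.061,name="wing")
    g=cv2.cvtColor(im,cv2.COLOR_RGB2HSV); m=cv2.inRange(g,(0,0,0),(180,45,255)); m=cv2.morphologyEx(m,cv2.MORPH_CLOSE,np.ones((15,15)))
    k=np.zeros_like(m); cv2.circle(k,(308,110),58,255,-1); blobs(m&k,c,.014,300,name="dish")
E
python3 e.py
```

```text
drive rect [578.5  86.6  11.5  11.3 -76.6] cen [578.5  86.6]
collar px [120  21 174] [ 13  43 161] bar [129  11 157] [124  12 168] panel [ 60   5 218] [ 60   5 226]
collar rect [578.4  86.7  27.7  27.1  -0.1] cen [578.5  86.5]
bar rect [497.4  45.4  13.4   3.1   7.9] cen [497.4  45.3]
bar rect [470.5  67.4  79.9  12.9  11.4] cen [469.   66.7]
bar rect [516.7  73.1  12.3  10.9 -69.3] cen [517.1  73.5]
right edge dir 7.9547887 [534.221   48.8612] 45
fin@68 rect [ 518.  -142.6   39.7   11.9  -19.1] cen [ 517.9 -142.6]
fin@68 rect [ 525.3 -118.8   45.4    7.1  -19.9] cen [ 525.4 -119. ]
stripe@40 rect [ 518.6 -143.3   43.6   13.   -19.1] cen [ 518.6 -143.3]
stripe@40 rect [ 526.6 -117.1   49.9    7.8  -19.9] cen [ 526.8 -117.3]
wing rect [ 423.9 -193.    49.5   10.6  -23.2] cen [ 423.9 -193. ]
dish rect [ 422.1 -192.5   99.8   99.6    1.7] cen [ 422.4 -192.6]
```

```bash
cat > f.py <<'E'
from h import *
S=lambda: monitor.sense()
arm.move_gripper(.05,30)
kx,ky,yw=.4239,-.193,-23.2
arm.move_pose([kx,ky,.13],down(yw))
print("hit",arm.move_straight([kx,ky,.062],rate=.08,until_force=8))
arm.move_gripper(.0,35); s=S(); print(s["opening"],s["finger_force"],s["tcp_pos"])
arm.move_straight([kx,ky,.24],rate=.15)
arm.move_pose([.5785,.0866,.24],down(12)); shot("wrist","w6.png")
s=S(); print(s["opening"],s["contact_force"],s["tcp_pos"],s["q"])
print("hit",arm.move_straight([.5785,.0866,.153],rate=.04,until_force=8)); s=S(); print(s["tcp_pos"],s["contact_force"],s["torque"],s["t"])
E
python3 f.py
```

```text
hit False
0.011741882260929424 34.999659061431885 [ 0.4238 -0.1929  0.0619]
0.01163791459655391 [ 0.7262 -0.3004 -1.9757] [0.5782 0.0838 0.24  ] [ -8.2     29.9508  -4.3906  97.0304   2.8575  53.1752 -91.9453]
hit True
[0.5785 0.0866 0.1559] [-0.8908  0.2879  4.6391] [-0.0007  0.1203 -0.0224] 14.7333
```

```bash
cat > g.py <<'E'
from h import *
S=lambda: monitor.sense()
p=[.5785,.0866,.1562]
t0=S()["torque"][2]
for a in (25,40,55,70,85,95,100,104,107,110):
    arm.move_straight(p,rate=.05,rotation=down(a)); arm.hold(.1); s=S()
    print(a,s["torque"],s["contact_force"],s["tcp_pos"],round(s["t"],1))
    if abs(s["torque"][2]-t0)>.5: break
E
python3 g.py
```

```text
25 [ 0.641  -0.2084 -0.0208] [ 0.5361  3.5193 -0.3685] [0.5789 0.0873 0.1563] 15.2
40 [ 1.2977 -0.4092  0.0062] [ 0.8889  4.2416 -1.5178] [0.5789 0.0876 0.1563] 15.7
55 [ 1.3058 -0.3739 -0.0365] [1.8187 4.8071 0.181 ] [0.5789 0.0876 0.1563] 16.2
70 [ 1.1899 -0.6446  0.2174] [0.5959 6.1461 0.5879] [0.5789 0.0878 0.1566] 16.7
85 [ 1.253  -0.5896  0.1385] [-1.1179  5.389   2.6342] [0.5788 0.0878 0.1566] 17.2
95 [ 1.2198 -0.5086  0.1385] [0.5323 5.6308 1.5526] [0.5788 0.0878 0.1565] 17.7
100 [ 1.1842 -0.6     0.1704] [-0.2373  5.5546  2.4545] [0.5788 0.0879 0.1566] 18.0
104 [ 1.1854 -0.5518  0.2099] [-0.2447  5.6561  1.7691] [0.5788 0.0878 0.1566] 18.4
107 [ 1.3844 -0.5527  0.1153] [-0.7841  6.1549  3.6483] [0.5788 0.0878 0.1566] 18.7
110 [ 1.3732 -0.5065  0.055 ] [-1.3754  5.8451  3.5992] [0.5788 0.0878 0.1566] 19.1
```

```bash
cat > g2.py <<'E'
from h import *; from e import mask,blobs
arm.move_gripper(.045)
s=monitor.sense(); print(s["tcp_pos"])
p=s["tcp_pos"]; arm.move_straight([p[0],p[1],.23],rate=.15)
arm.move_pose([.5785-.077,.0866,.25],down(0)); im,c=shot("wrist","w7.png")
u,v=proj(c,(.5785,.0866,.155)).astype(int); print(u,v)
blobs(mask(im,(5,140,120),(20,255,255),(u,v,45)),c,.155,name="wing")
cv2.imwrite("pics/m4.png",cv2.resize(im[v-75:v+75,u-75:u+75,::-1],(300,300)))
E
python3 g2.py
```

```text
[0.5789 0.0853 0.1567]
318 117
wing rect [578.6  86.2  50.1  10.8 -71.8] cen [578.6  86.3]
```

View pics/m4.png

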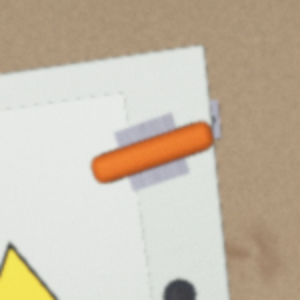

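```bash
cat > i.py <<'E'
from h import *; from e import mask,blobs
S=lambda: monitor.sense()
arm.move_pose([.5786,.0863,.23],down(108)); arm.move_straight([.5786,.0863,.1565],rate=.1)
arm.move_gripper(.0,35); s=S(); print(s["opening"],s["tcp_pos"],s["contact_force"],s["torque"])
arm.move_straight([.5786,.0863,.1565],rate=.03,rotation=down(102))
arm.move_straight([.5786,.0863,.25],rate=.06); s=S(); print(s["opening"],s["contact_force"])
x,y=.4222,-.1926
arm.move_pose([x,y,.16],down(98)); print("hit",arm.move_straight([x,y,.058],rate=.06,until_force=5)); print(S()["tcp_pos"])
arm.move_gripper(.04); arm.move_straight([x,y,.15],rate=.15)
a=[]
arm.move_pose([x,y-.077,.2],down(90)); im,c=shot("wrist","w8.png"); u,v=proj(c,(x,y,.06)).astype(int)
blobs(mask(im,(5,140,120),(20,255,255),(u,v,45)),c,.061,name="wing"); a.append(im[v-75:v+75,u-75:u+75,::-1])
arm.move_pose([.5785-.077,.0866,.25],down(0)); im,c=shot("wrist","w9.png"); u,v=proj(c,(.5785,.0866,.1)).astype(int)
blobs(mask(im,(8,100,60),(28,255,255),(u,v,25)),c,.104,name="drive"); a.append(im[v-75:v+75,u-75:u+75,::-1])
cv2.imwrite("pics/m5.png",cv2.resize(np.hstack(a),None,fx=2,fy=2)); print(S()["t"])
E
python3 i.py
```

```text
0.011944113968129671 [0.579  0.0866 0.1567] [0.1944 0.1972 4.5412] [ 0.0518 -0.6764 -0.0044]
0.011957106041575842 [ 0.1767 -0.9524 -1.0943]
hit True
[ 0.4222 -0.1925  0.0621]
wing rect [ 421.8 -192.6   49.4   10.3  -81.9] cen [ 421.7 -192.4]
drive rect [578.7  86.9  10.8  10.4 -90. ] cen [578.7  86.7]
33.2583
```

View pics/m5.png

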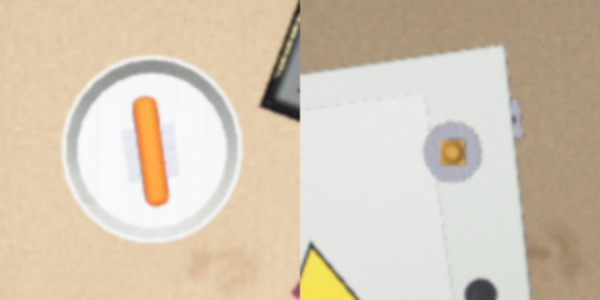

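The key stands centred in the dish and the drive has turned about 80°. I'll open the panel now.

```bash
cat > panel.py <<'E'
from h import *
YAW=7.95; n=np.array([-np.sin(np.radians(YAW)),np.cos(np.radians(YAW)),0])
H=np.array([.470,.067,.136]); HG=H+.147*n+[0,0,-.046]
def hp(th):   # TCP for gripping the bar at panel angle th
    c,s=np.cos(th),np.sin(th)
    return HG+(-.147*c+.046*s)*n+np.array([0,0,.046*c+.147*s+.006])
E
cat > j.py <<'E'
from panel import *
S=lambda: monitor.sense()
arm.move_gripper(.05,20)
p=hp(0); arm.move_pose(p+[0,0,.07],down(YAW)); print("hit",arm.move_straight(p,rate=.08,until_force=8))
arm.move_gripper(.0,20); s=S(); print(s["opening"],s["tcp_pos"],p)
for th in np.radians([4,12,22,32,42,52,62,72,82,91,98.5]):
    arm.move_straight(hp(th),rate=.08); s=S(); print(np.degrees(th).round(),s["contact_force"],(s["tcp_pos"]-hp(th))*1000,s["opening"])
    if np.linalg.norm(s["contact_force"])>35: break
shot("scene","scene2.png"); print(S()["t"])
E
python3 j.py
```

```text
hit False
0.00943284057427706 [0.4699 0.068  0.142 ] [0.47  0.067 0.142]
4.0 [ 0.0793  6.2294 -3.1751] [-0.0408  0.8881  0.1585] 0.009240792140591017
12.0 [-0.3641  5.1833 -3.0551] [0.0813 0.4632 0.0537] 0.00918569850827749
22.0 [ 0.8617  2.6351 -2.2393] [ 0.1749 -0.1643  0.3011] 0.009236961063500717
32.0 [ 1.1278 -4.502   5.734 ] [ 0.3511 -0.8517  0.7909] 0.009125067590098682
42.0 [ 0.1397 -7.2952 12.2504] [ 0.6587 -2.1785  1.0935] 0.008994510746726369
52.0 [-0.5031 -7.5272 14.4093] [ 0.8328 -2.1166  1.6111] 0.009332504067824507
62.0 [-0.2922 -4.9293 13.7247] [ 0.7419 -0.5486  1.5889] 0.00927537495886563
72.0 [ 0.7    -0.3589  6.3122] [0.6014 0.9116 1.1319] 0.009214595418700776
82.0 [2.5987 2.5716 5.5476] [0.5711 1.5087 0.5141] 0.00901701293346323
91.0 [4.1803 3.6438 0.4446] [0.639  1.0097 0.045 ] 0.00922641274434455
98.0 [ 5.4641  2.7964 -0.4197] [ 0.669   0.8032 -0.2166] 0.009189674295142716
40.7083
```

```bash
cat > k.py <<'E'
from panel import *
S=lambda: monitor.sense()
arm.move_gripper(.032); p=S()["tcp_pos"]; print("hit",arm.move_straight(p+[0,0,.12],rate=.1,until_force=12),S()["contact_force"])
arm.move_pose([.413,.125,.30],down(0)); im,c=shot("wrist","w10.png"); shot("scene","scene3.png")
arm.move_pose([.433,-.136,.22],down(0)); im2,c2=shot("wrist","w11.png")
print(S()["t"])
u,v=proj(c,(.48,.13,.03)).astype(int); print(u,v); v=max(v,90)
sc=cv2.imread("pics/scene3.png")[200:400,120:390]
cv2.imwrite("pics/m6.png",np.vstack([cv2.resize(im[v-90:v+110,u-135:u+135,::-1],(540,400)),cv2.resize(im2[20:220,190:460,::-1],(270,200)).repeat(1,0) if 0 else np.hstack([cv2.resize(im2[20:220,190:460,::-1],(270,200)),cv2.resize(cv2.imread("pics/scene3.png")[130:330,120:390],(270,200))])]))
E
python3 k.py
```

```text
hit False [0.0845 0.3703 0.624 ]
44.525
316 126
```

View pics/m6.png

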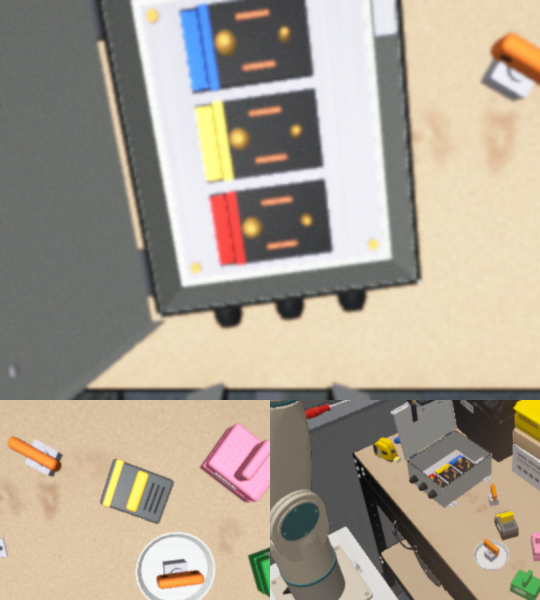

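The panel stands open. Yellow is the middle bay, with its tag to the left (+y) and pegs at crop (239,138) and (296,130). The module is unmoved, at crop (137,490) in the lower left.

```bash
cat > l.py <<'E'
from panel import *; from e import mask,blobs
im,c=load("w10")
hsv=cv2.cvtColor(im,cv2.COLOR_RGB2HSV); print(hsv[105,300],hsv[101,329])
blobs(mask(im,(12,110,90),(24,255,255),(315,104,30)),c,.024,8,"peg")
blobs(mask(im,(24,110,120),(34,255,255),(295,105,30)),c,.015,8,"tag")
blobs(mask(im,(12,110,90),(24,255,255),(321,149,30)),c,.024,8,"pegR")
blobs(mask(im,(0,0,0),(180,130,95),(317,104,26)),c,.015,200,"base")
im,c=load("w11"); u,v=proj(c,(.518,-.1426,.068)).astype(int)
m=mask(im,(22,110,120),(34,255,255),(u,v,50)); blobs(m,c,.068,name="fin"); 
E
python3 l.py
```

```text
[ 25 122 252] [ 23 138 245]
peg rect [508.9 152.8  13.9  13.   69. ] cen [508.8 153. ]
peg rect [514.3 113.    7.7   6.7 -46.1] cen [514.2 113.3]
tag rect [506.3 169.7  50.7  17.7   7.8] cen [506.4 169.2]
pegR rect [447.3 144.5  13.1  12.9 -89.9] cen [447.6 144.5]
pegR rect [453.1 105.5   7.2   7.1 -89.9] cen [453.2 105. ]
base rect [512.2 128.6  62.7  50.9 -82.4] cen [512.3 126.7]
fin rect [ 517.8 -142.7   39.7   11.8  -19. ] cen [ 517.9 -142.6]
fin rect [ 525.5 -118.8   45.9    7.3  -18.8] cen [ 525.7 -118.9]
```

```bash
cat > m.py <<'E'
from panel import *
S=lambda: monitor.sense()
arm.move_gripper(.04,45)
x,y=.5179,-.1426
arm.move_pose([x,y,.14],down(-19)); print("hit",arm.move_straight([x,y,.0685],rate=.08,until_force=8)); arm.move_gripper(0,45); s=S(); print(s["opening"],s["tcp_pos"])
arm.move_straight([x,y,.25],rate=.15); print(S()["contact_force"],S()["opening"])
x,y=.5115,.1331
arm.move_pose([x,y,.25],down(7.9)); arm.move_straight([x,y,.12],rate=.12); shot("scene","scene4.png")
print("hit",arm.move_straight([x,y,.080],rate=.03,until_force=12)); s=S(); print(s["tcp_pos"],s["contact_force"],s["torque"],s["opening"],s["t"])
E
python3 m.py
```

```text
hit False
0.011427537918241783 [ 0.5181 -0.1424  0.0687]
[-0.0713 -0.9303 -3.1522] 0.01147475914821921
hit True
[0.5113 0.133  0.0837] [-0.5995  0.5005  4.138 ] [ 0.0005  0.0915 -0.0278] 0.011611681014285195 51.8417
```

```bash
cat > n.py <<'E'
from panel import *; from e import mask,blobs
S=lambda: monitor.sense()
x,y=.5113,.1331
print("hit",arm.move_straight([x,y,.079],rate=.03,until_force=20),S()["tcp_pos"],S()["contact_force"])
arm.move_gripper(.032); print("hit",arm.move_straight([x,y,.30],rate=.15,until_force=15))
arm.move_pose([.43,.135,.28],down(0)); im,c=shot("wrist","w12.png"); shot("top","top3.png"); print(S()["t"])
u,v=proj(c,(x,y,.08)).astype(int)
b=blobs(mask(im,(22,110,120),(34,255,255),(u,v,45)),c,.083,name="fin@83")
cv2.imwrite("pics/m7.png",np.hstack([cv2.resize(im[max(v-100,0):v+100,u-135:u+135,::-1],(405,300)),cv2.resize(cv2.imread("pics/top3.png")[100:300,190:460],(395,300))]))
E
python3 n.py
```

```text
hit True [0.5121 0.1332 0.0829] [-0.2557  0.1156  5.2285]
hit False
54.7083
fin@83 rect [506.2 167.6  42.2   9.    8.2] cen [506.3 167.5]
fin@83 rect [506.9 157.1  45.    8.    7. ] cen [507.1 156.6]
fin@83 rect [510.8 131.9  39.4  12.    7.8] cen [510.7 131.8]
```

View pics/m7.png

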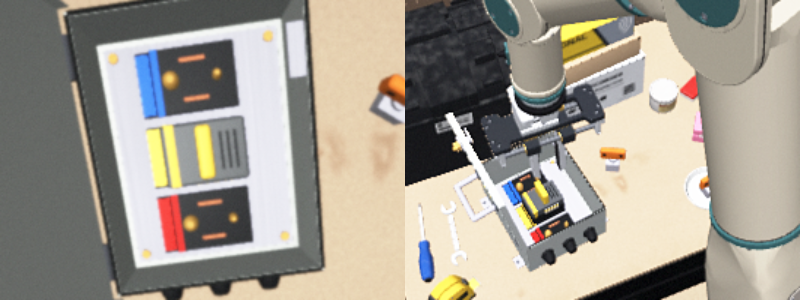

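The module is seated flat at crop (200,150), with its stripe beside the yellow tag. Next I'll shut the panel.

```bash
cat > o.py <<'E'
from panel import *
S=lambda: monitor.sense()
p=hp(np.radians(98.5))+[.0007,.0008,0]
arm.move_pose(p+[0,0,.12],down(YAW)); print("hit",arm.move_straight(p,rate=.1,until_force=8))
arm.move_gripper(0,20); s=S(); print(s["opening"],s["tcp_pos"]-p)
for th in np.radians([91,82,72,62,52,42,32,22,12,5,0]):
    arm.move_straight(hp(th)+[.0003,.0007,0],rate=.08); s=S(); print(np.degrees(th).round(),s["contact_force"],(s["tcp_pos"]-hp(th))*1000)
    if np.linalg.norm(s["contact_force"])>35: break
print("hit",arm.move_straight(hp(0)+[.0003,.0007,-.004],rate=.03,until_force=15)); s=S(); print(s["tcp_pos"],s["contact_force"],s["opening"],s["t"])
E
python3 o.py
```

```text
hit False
0.009272974147194477 [0.0001 0.0001 0.0002]
91.0 [-0.1919 -0.0961  6.123 ] [0.7703 0.1276 0.7531]
82.0 [-0.6208 -0.0857  9.2001] [0.6449 0.3744 0.9346]
72.0 [-0.8143 -1.8086  6.8579] [ 0.607  -0.9931  0.2086]
62.0 [ 0.7462 -3.4789  2.0799] [ 0.4211 -1.301  -0.4348]
52.0 [ 0.7787 -3.2797 -3.206 ] [ 0.0779 -0.0916 -0.6017]
42.0 [ 0.6434 -1.1385 -7.2608] [-0.1346  0.2218 -0.7615]
32.0 [-0.5819  0.6873 -9.7281] [-0.2573  0.4598 -0.7781]
22.0 [-1.8465  1.2068 -9.3432] [-0.2714  0.5889 -0.5904]
12.0 [-3.8792  2.2919 -7.8404] [-0.1416  0.8545 -0.1578]
5.0 [-3.099   2.7488 -7.5223] [0.0324 0.9047 0.0765]
0.0 [-2.7381  3.8214 -8.9193] [0.3232 1.1186 0.165 ]
hit True
[0.4718 0.0683 0.1401] [1.122  0.0897 2.5577] 0.009199361684598568 62.3833
```

```bash
cat > q.py <<'E'
from panel import *
S=lambda: monitor.sense()
arm.move_gripper(.045); p=hp(0); arm.move_straight([p[0],p[1],.22],rate=.15); arm.move_gripper(0)
print("hit",arm.move_straight([p[0],p[1],.160],rate=.05,until_force=18),S()["tcp_pos"]); arm.move_straight([p[0],p[1],.25],rate=.15)
arm.move_gripper(.045,35)
x,y=.4218,-.1926
arm.move_pose([x,y,.13],down(98)); print("hit",arm.move_straight([x,y,.062],rate=.08,until_force=8)); arm.move_gripper(0,35); print(S()["opening"])
arm.move_straight([x,y,.24],rate=.15)
x,y=.5788,.0869
arm.move_pose([x,y,.24],down(95)); arm.move_straight([x,y,.19],rate=.1)
print("hit",arm.move_straight([x,y,.153],rate=.04,until_force=8)); s=S(); print(s["tcp_pos"],s["contact_force"],s["torque"],s["t"])
E
python3 q.py
```

```text
hit True [0.4697 0.0669 0.166 ]
hit False
0.011879855080664145
hit True
[0.5787 0.0868 0.1566] [-2.2093 -0.0801  6.6538] [-0.1496 -0.3198 -0.0638] 74.3333
```

```bash
cat > r.py <<'E'
from h import *; from e import mask,blobs
S=lambda: monitor.sense()
p=[.5788,.0869,.1562]
for a in (80,60,40,20,5,0,-4):
    arm.move_straight(p,rate=.05,rotation=down(a)); arm.hold(.1); s=S()
    print(a,s["torque"],s["contact_force"],s["tcp_pos"])
arm.hold(.2); arm.move_gripper(.04)
arm.move_straight([.5788,.0869,.23],rate=.15)
arm.move_pose([.5785-.077,.0866,.25],down(0)); im,c=shot("wrist","w13.png")
u,v=proj(c,(.5785,.0866,.155)).astype(int); blobs(mask(im,(5,140,120),(20,255,255),(u,v,45)),c,.155,name="wing"); print(S()["t"])
E
python3 r.py
```

```text
80 [-0.155   0.008  -0.1898] [-2.1414 -1.6193  6.8614] [0.5791 0.0867 0.1567]
60 [-0.265   0.3878 -0.108 ] [-3.9123 -0.8895  7.3806] [0.5783 0.0866 0.1566]
40 [-0.1845  0.7141  0.0594] [-2.7285 -0.4171  5.4964] [0.578  0.087  0.1564]
20 [0.0322 0.8329 0.1088] [-3.452  -0.5151  6.0735] [0.5778 0.0873 0.1563]
5 [0.1817 0.8809 0.0364] [-2.7905 -0.1624  6.6253] [0.5778 0.0876 0.1563]
0 [0.229  0.8123 0.0519] [-2.7917  0.8604  5.3774] [0.5778 0.0877 0.1563]
-4 [0.2868 0.7887 0.0144] [-2.4338  1.154   6.6776] [0.5778 0.0878 0.1563]
wing rect [578.9  86.7  49.3  10.7  -2.4] cen [578.8  86.6]
79.7917
```

```bash
cat > s.py <<'E'
from h import *; from e import mask,blobs
S=lambda: monitor.sense()
x,y=.5788,.0866
arm.move_pose([x,y,.23],down(-2.4)); arm.move_straight([x,y,.1565],rate=.1); arm.move_gripper(0,35); print(S()["opening"])
arm.move_straight([x,y,.1565],rate=.03,rotation=down(1.5)); arm.move_straight([x,y,.25],rate=.06)
x,y=.4222,-.1926
arm.move_pose([x,y,.16],down(-15)); print("hit",arm.move_straight([x,y,.058],rate=.06,until_force=5),S()["tcp_pos"])
arm.move_gripper(.04); arm.move_straight([x,y,.17],rate=.15)
a=[]
arm.move_pose([x,y-.077,.2],down(90)); im,c=shot("wrist","w14.png"); u,v=proj(c,(x,y,.06)).astype(int)
blobs(mask(im,(5,140,120),(20,255,255),(u,v,45)),c,.061,name="wing"); a.append(im[v-75:v+75,u-75:u+75,::-1])
arm.move_pose([.5785-.077,.0866,.25],down(0)); im,c=shot("wrist","w15.png"); u,v=proj(c,(.5785,.0866,.1)).astype(int)
blobs(mask(im,(8,100,60),(28,255,255),(u,v,25)),c,.104,name="drive"); a.append(im[v-75:v+75,u-75:u+75,::-1])
cv2.imwrite("pics/m8.png",cv2.resize(np.hstack(a),None,fx=2,fy=2)); print(S()["t"])
E
python3 s.py
```

```text
0.011676454943422763
hit True [ 0.4222 -0.1923  0.0624]
wing rect [ 421.6 -193.4   49.3   10.4  -14.8] cen [ 421.6 -193.4]
drive rect [578.5  86.5  11.3  11.2  15.4] cen [578.4  86.5]
91.1167
```

View pics/m8.png

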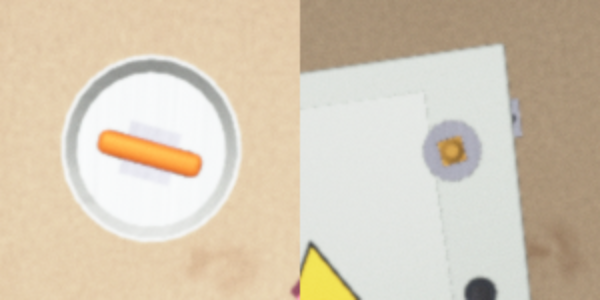

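The key stands upright in the dish, the drive is back near its starting angle (about 15°, locked) and the panel is shut. I'll hand it in.

```bash
python3 -c "
from h import *
print(ticket.sign_off())"
```

```text
the job is handed in; nothing more can be done
None
```

I finished the job and handed it in at about 91 s, but sign-off returned no verdict. The latch was opened and relocked with the key and the panel swung open and shut again. The yellow module, the only one on the bench, is home on its base, and the key stands upright in its dish.

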